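Weigh screw tins, push the full ones up to the dock and lock it

ROBOT

A 7-joint arm with a two-finger parallel gripper is mounted at the origin on the work surface. World frame = base frame: x ahead of the robot, y to its left, z up, the work surface at z = 0. Lengths are in m, angles in rad, forces in N, time in s.
With the tool pointing down it reaches from about 0.4 to 0.875 m from the base axis. Payload 19.3 kg.
Tool frame: the origin (TCP) lies at the very end of the fingers, on their centre line; the grasp point (between the pads) lies 19 mm behind it; z points along the fingers, y is the line along which they close (so a half turn about z gives the same grasp; the last joint's range is limited). The gripper opens to 85 mm and grips with 20 to 120 N. Pads are 22 mm wide; open, the fingers measure 114 mm over their backs; the gripper's body (76 mm by 85 mm) begins 54 mm behind the grasp point. The pads swing forward as they close: fully open they stand 13 mm farther back than shut.
Start: joints at [1.031, 0.521, -0.036, 1.599, 0.021, 1.021, -0.113], TCP at [0.283, -0.557, 0.231] pointing down, gripper open.
Joint ranges: [-2.91, 2.91], [-0.3, 2.13], [-1.5, 1.42], [0.17, 2.43], [-1.26, 4.41], [0.16, 1.93], [-2.52, 2.52]. Speed limits (rad/s): [1.89, 1.89, 2.39, 2.39, 3.01, 3.01, 3.01].

INTERFACE

Orientations are given as [roll, pitch, yaw] about the fixed x, y, z axes, in that order (R = Rz(yaw) Ry(pitch) Rx(roll)).
In Python, from workcell import bot gives the robot as it stands.
- The arm moves only by the tool jog_arm, never from a script. Its argument "motion" is a list of rows, each a list of 5 numbers: the shift along the tool's x, y, z scaled (see below), then the turn about the tool's z scaled (see below), then the opening, from 0 (shut) to 1 (fully open). A call has 1 to 12 rows; each row shifts and turns the commanded pose from where the row before left it, along the tool's axes as they then stand; what a row does not reach is not made up. The controller multiplies each number of a shift by 30 mm and each number of a turn by 0.08 rad. A row lasts 1/10 s, in which the tool goes at most 50 mm and 8.59 degrees, less where a joint would pass 70% of its speed; a pose out of reach is approached as far as the arm can. A call with a number of a shift or a turn outside -1 to 1 is refused whole. A call with a gripper value outside its range is refused whole. The fingers move at their own pace and stop on an object; "newtons" is the grip in N (left out, the last holds). Time passes only in rows, so rows that do not move let the fingers close. It gives the time, the measured TCP pose, the force, the opening and the grip force at its end, in the units of the state.
- bot.observe(): the state, without advancing time (a new reading comes with each control period).
- bot.grab_frame(name): name is "scene" or "top" or "wrist"; returns a dict with "pixels" (420x560x3 uint8, red, green, blue), "fovy" (degrees; the focal length in pixels is half the picture's height over the tangent of half this angle, whatever the lens; pixels are square), "cx", "cy" (the principal point, pixels), "rvec" (rotation vector, rad) and "tvec" (3), from world to camera coordinates, as OpenCV has them; the wrist camera has in their place "mount" (4x4, takes a point from camera to tool coordinates, whose origin is the TCP and whose axes are the flange's). Camera axes: x right, y down, z forward; pixel columns grow to the right and rows downward; lengths in m; the calibration is good to about 2 mm. A picture is of the moment at which its call begins: read the wrist's pose just before it. There is no depth.
- bot.job_done(): hands the job in; it is judged then, once.
The state is a dict: "clock": time; "qpos": joint angles; "qd": joint speeds; "joint_efforts": joint torques, N m; "position": TCP position; "tool_rot": TCP orientation; "force": force on the tool from outside, world axes, zero at the start; "moment": the same for the moment, N m; "grip_width": finger opening in m; "finger_force": force on a finger pad.
Only numpy, scipy, OpenCV 4.12 (cv2) and the standard library are available. Lean on these libraries where they do the work, as an engineer would, in place of code of your own. Each camera call takes 0.05 s, during which the arm holds its last target. There are 200 camera calls.

TASK

Some of the green-banded tins are full of screws and some are empty, and only their weight tells: stand each full one upright in a cell of its own in the wooden crate at the foot of the ramp, and the empty ones upright in the red tray. When all are sorted, push the crate (do not lift it) up the ramp until its rear edge drops behind the yellow lip, then throw the lock lever over to the green mark, fully home against its stop. Leave the other things on the bench where they are.

Things in the scene. Friction and masses are not known exactly. Their poses are not given: they have to be found in the camera images.
- tin_1: closed metal tin with a green band, 52 mm diameter, 62 mm tall, origin at the centre of its underside. All tins look alike; the lids stay on. Full of screws it weighs 0.27 to 0.33 kg, empty 0.04 to 0.065 kg: only lifting tells. Four or five tins are there at a start (an absent one reads None).
- tin_2: closed metal tin with a green band, 52 mm diameter, 62 mm tall, origin at the centre of its underside. All tins look alike; the lids stay on. Full of screws it weighs 0.27 to 0.33 kg, empty 0.04 to 0.065 kg: only lifting tells. Four or five tins are there at a start (an absent one reads None).
- tin_3: closed metal tin with a green band, 52 mm diameter, 62 mm tall, origin at the centre of its underside. All tins look alike; the lids stay on. Full of screws it weighs 0.27 to 0.33 kg, empty 0.04 to 0.065 kg: only lifting tells. Four or five tins are there at a start (an absent one reads None).
- tin_4: closed metal tin with a green band, 52 mm diameter, 62 mm tall, origin at the centre of its underside. All tins look alike; the lids stay on. Full of screws it weighs 0.27 to 0.33 kg, empty 0.04 to 0.065 kg: only lifting tells. Four or five tins are there at a start (an absent one reads None).
- tin_5: closed metal tin with a green band, 52 mm diameter, 62 mm tall, origin at the centre of its underside. All tins look alike; the lids stay on. Full of screws it weighs 0.27 to 0.33 kg, empty 0.04 to 0.065 kg: only lifting tells. Four or five tins are there at a start (an absent one reads None).
- crate: open wooden crate, 202 mm long (its x) by 86 mm wide, 0.34 kg, origin at the centre of its underside; +x points up the ramp. Three cells in a row, each 60 mm (x) by 74 mm (y), centred at x = -63, 1 and 65 mm, parted by 4 mm dividers 26 mm high. Side and front walls 32 mm high; the rear (-x) wall is a push board 8 mm thick, 60 mm high.
- pad_a (a joint): sinking, m, of the black sprung pad that is the floor of the crate's rear (x = -63 mm) cell; its top is 14 mm above the crate's underside at 0, travel 6 mm. Under a full tin it sinks 5 to 6 mm, under an empty one about 1 mm, with no tin 0.
- pad_b (a joint): sinking, m, of the black sprung pad that is the floor of the crate's middle cell; its top is 14 mm above the crate's underside at 0, travel 6 mm. Under a full tin it sinks 5 to 6 mm, under an empty one about 1 mm, with no tin 0.
- pad_c (a joint): sinking, m, of the black sprung pad that is the floor of the crate's front (x = 65 mm) cell; its top is 14 mm above the crate's underside at 0, travel 6 mm. Under a full tin it sinks 5 to 6 mm, under an empty one about 1 mm, with no tin 0.
- slideway: fixed slideway; origin on the bench at the foot of the incline, midway between the fences; x runs up the ramp, y across, z up. From x = -235 to 0 mm the crate slides on the bench, from 0 to 110 mm on the incline, which rises 30 mm. Fences 12 mm thick, inner faces at y = -47 and 47 mm, 25 mm high below x = 0 and 55 mm high above; the lower end is open.
- lip (a point): middle of the far upper edge of the yellow lip bar (slideway x = 116 mm, z = 30 mm); its flat top spans x = 110 to 116 mm. Pushing the loaded crate up the waxed incline takes about 4 to 10 N, along the slope; it jams if a pushing finger with much friction does not rise with it. Left on the incline, the crate stays there; past its balance point it tips forward over the lip.
- deck (a point): middle of the grey deck's top, 18 mm above the bench; the deck runs from slideway x = 116 to 332 mm, closed by an end stop 55 mm high. Seated, the crate lies flat on it with its origin at slideway x = 217 to 231 mm. Behind the stop a grey block (x = 346 to 450 mm, 118 mm wide, 30 mm high) carries the lock lever.
- returns: fixed red tray for the empty tins, 100 mm (its x) by 190 mm (its y), walls 3 mm thick and 26 mm high; origin at the centre of its underside; two tins fit side by side along y
- pan (a joint): sinking, m, of the white sprung floor of the red tray, 90 by 180 mm, its top 15 mm above the bench at 0, travel 8 mm: about 1 mm for each empty tin on it, 5 mm or more under a full one
- lock_pivot (a point): pivot of the lock lever, upright axis, at the height of the lever arm's middle (40 mm above the bench)
- lock_knob (a point): middle of the upright black knob on the lever: 22 mm diameter, 45 mm tall, from 44 to 89 mm above the bench, this point 70 mm above the bench; 75 mm from the pivot
- lock (a joint): angle of the lock lever, rad, 0 to 0.9, growing anticlockwise seen from above (towards the crate). It starts near the red mark (0.05 to 0.35); at 0.9 its arm lies over the green mark and meets a hard stop (green post). It is stiff, about 1.2 N at the knob, and stays where it is left.
- oil_can: tall oil can, a bystander to leave alone; origin at its underside
- jar: amber jar, a bystander to leave alone; origin at its underside
- cork_block: cork sanding block, a bystander to leave alone; origin at its underside
- driver: screwdriver, a bystander to leave alone; origin at its underside
- mallet: hammer, a bystander to leave alone; origin at its underside
- offcut: wood offcut, a bystander to leave alone; origin at its underside

How it is judged:
By the outcome, as a careful person would: the job done as asked, in the order asked, and still so for the second after the job is handed in, with the robot touching nothing.
Of tin_1, tin_2, tin_3, tin_4, tin_5 only 4 to 5 are there at a start; the rules pass over those that are not, and their reading is None.
At some moment in a run one of tin_1, tin_2, tin_3, tin_4, tin_5 may be knocked a few centimetres aside while the robot is not near it.
It also fails if it takes over 208 s, if anything falls off the work surface, if the arm or the gripper's body presses on something with over 40 N, if the wrist force passes 120 N, or if a joint passes its speed limit or range.

## Working session

There is one attempt and no reset: what is moved stays moved. The work goes in short steps, Python scripts to look and compute and a tool call to move; the robot and the scene stay as the last step left them, time stands still between calls to the robot, and variables do not carry over. Pictures are saved under pics/ and viewed, at most 14 in all, crops included, and the job is handed in when it is done.

Besides the shell and the picture viewer there is one more tool, called after "Call:" as name([rows], argument=value, ...), one row to a line, values as JSON. jog_arm: Moves the arm, as the interface text tells. Shifts and turns lie within -1 to 1; 1 stands for 30 mm of shift or 0.08 rad of turn. Its arguments: {"type":"object","properties":{"motion":{"type":"array","items":{"type":"array","items":{"type":"number"}}},"newtons":{"type":"number"}},"required":["motion"]}

```bash
mkdir -p pics; cat > h.py <<'E'
import numpy as np, cv2
from scipy.spatial.transform import Rotation as R
from workcell import bot
def grab(n,save=None):
    o=bot.observe(); f=bot.grab_frame(n); f['o']=o
    if save: cv2.imwrite('pics/'+save+'.png',cv2.cvtColor(f['pixels'],cv2.COLOR_RGB2BGR))
    return f
def cam(f):
    H,W=f['pixels'].shape[:2]; F=H/2/np.tan(np.radians(f['fovy'])/2)
    if 'rvec' in f:
        Rm=cv2.Rodrigues(np.array(f['rvec'],float))[0]; C=-Rm.T@np.array(f['tvec']).ravel(); Rw=Rm.T
    else:
        T=np.eye(4); T[:3,:3]=R.from_euler('xyz',f['o']['tool_rot']).as_matrix(); T[:3,3]=f['o']['position']
        M=T@np.array(f['mount']); Rw=M[:3,:3]; C=M[:3,3]
    return F,f['cx'],f['cy'],C,Rw
def ray(f,u,v):
    F,cx,cy,C,Rw=cam(f); d=Rw@np.array([(u-cx)/F,(v-cy)/F,1]); return C,d
def onz(f,u,v,z):
    C,d=ray(f,u,v); return C+d*(z-C[2])/d[2]
def proj(f,p):
    F,cx,cy,C,Rw=cam(f); q=Rw.T@(np.array(p)-C); return q[0]/q[2]*F+cx,q[1]/q[2]*F+cy
def tri(obs):
    A=np.zeros((3,3));b=np.zeros(3)
    for f,u,v in obs:
        C,d=ray(f,u,v); d=d/np.linalg.norm(d); P=np.eye(3)-np.outer(d,d); A+=P;b+=P@C
    x=np.linalg.solve(A,b)
    return x,[np.round(np.array(proj(f,x))-[u,v],1) for f,u,v in obs]
E
python3 - <<'E'
from h import *
np.set_printoptions(precision=3,suppress=True)
for n in('scene','top'):
    f=grab(n,n+'0'); print(n,f['fovy'],f['cx'],f['cy'],cam(f)[3]); 
    np.save(n+'0.npy',f,allow_pickle=True)
o=bot.observe(); print(o)
E
```

```text
scene 44.26679907908746 279.85168918747075 210.60818769941892 [ 1.207 -0.795  1.027]
top 54.81362009715103 279.9429456534912 212.83574942022395 [0.466 0.005 1.327]
{'clock': 0.1, 'qpos': array([ 1.031,  0.522, -0.036,  1.6  ,  0.021,  1.021, -0.113]), 'qd': array([-0.001,  0.001, -0.   , -0.001, -0.001, -0.001, -0.001]), 'joint_efforts': array([  0.005, -92.849,   1.984, -37.053,   0.018,   0.005,   0.   ]), 'position': array([ 0.283, -0.557,  0.231]), 'tool_rot': array([-3.141,  0.   ,  0.47 ]), 'force': array([-0.233,  0.055,  0.476]), 'moment': array([0.015, 0.004, 0.016]), 'finger_force': 0.0, 'grip_width': 0.08552124924140848}
```

View pics/top0.png

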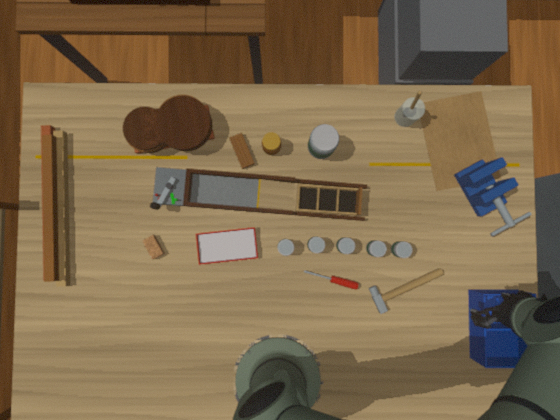

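View pics/scene0.png

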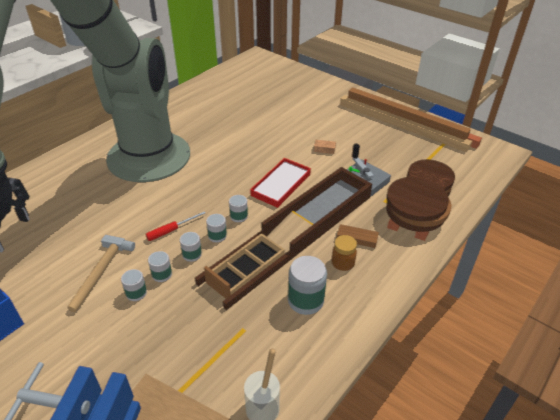

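The top picture shows five tins in a row at about (286,247), (317,245), (346,246), (377,249) and (403,250). The crate is near (332,200), the tray near (227,246) and the lever near (165,190). The scene picture shows the same. I'll enlarge both for exact corners.

```bash
python3 - <<'E'
import cv2
a=cv2.imread('pics/top0.png')[160:290,140:420]; cv2.imwrite('pics/top0c.png',cv2.resize(a,None,fx=2.8,fy=2.8,interpolation=cv2.INTER_CUBIC))
a=cv2.imread('pics/scene0.png')[130:310,110:390]; cv2.imwrite('pics/scene0c.png',cv2.resize(a,None,fx=2.8,fy=2.8,interpolation=cv2.INTER_CUBIC))
E
```

```text
(no output)
```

View pics/top0c.png

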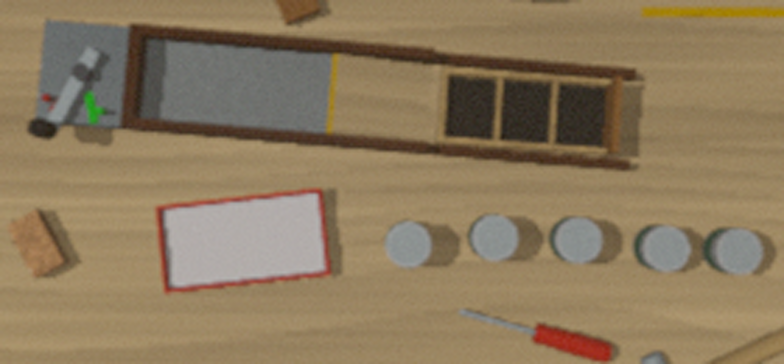

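View pics/scene0c.png

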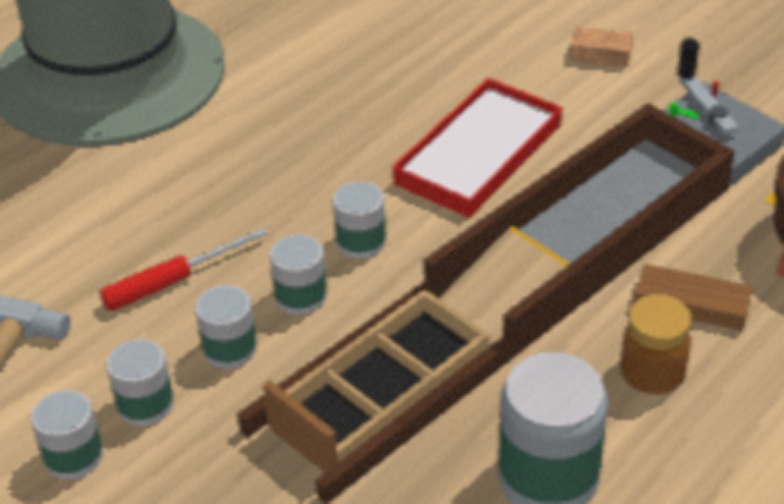

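```bash
python3 - <<'E'
from h import *
np.set_printoptions(precision=4,suppress=True)
t=np.load('top0.npy',allow_pickle=True).item(); s=np.load('scene0.npy',allow_pickle=True).item()
T=lambda p:(t,(p[0]+.5)/2.8-.5+140,(p[1]+.5)/2.8-.5+160)
S=lambda p:(s,(p[0]+.5)/2.8-.5+110,(p[1]+.5)/2.8-.5+130)
P={'t1':((409,243),(359,198)),'t2':((495,237),(298,252)),'t3':((577,239),(224,301)),'t4':((664,247),(137,359)),'t5':((735,250),(65,410)),
'lipN':((329,133),(512,229)),'lipF':((335,53),(568,262)),'knobtop':((40,128),(689,43)),'crN':((618,153),(268,385)),'crF':((622,80),(335,458)),
'trayNR':((328,274),(398,178)),'trayFR':((321,190),(468,214)),'trayNL':((166,291),(489,82)),'trayFL':((158,207),(560,110)),
'fenceNend':((630,165),(243,425)),'fenceFend':((636,75),(326,492)),'pivot':((88,62),(705,92))}
for k,(a,b) in P.items():
    x,r=tri([T(a),S(b)]); print(k,x,r, np.hypot(*x[:2]).round(3))
print(R.from_matrix(cam(t)[4]).as_euler('xyz'))
E
```

```text
t1 [ 0.4269 -0.0249  0.0592] [array([-0.1, -0.1]), array([-0.2,  0. ])] 0.428
t2 [ 0.4342 -0.1204  0.0585] [array([-0.3, -0.3]), array([-0.5, -0. ])] 0.451
t3 [ 0.4312 -0.2126  0.0612] [array([0., 0.]), array([0.1, 0. ])] 0.481
t4 [ 0.4222 -0.3107  0.0579] [array([0.1, 0.1]), array([0.1, 0. ])] 0.524
t5 [ 0.4193 -0.3899  0.0577] [array([-0., -0.]), array([-0.1, -0. ])] 0.573
lipN [0.5519 0.0665 0.0258] [array([-0.2, -0.2]), array([-0.3,  0. ])] 0.556
lipF [0.6377 0.0555 0.0413] [array([1. , 1.2]), array([ 1.8, -0.2])] 0.64
knobtop [0.5529 0.3798 0.0861] [array([-0.3, -0.3]), array([-0.4,  0.1])] 0.671
crN [ 0.5299 -0.258   0.0554] [array([-0.7, -0.7]), array([-1.3, -0. ])] 0.589
crF [ 0.6162 -0.2673  0.0314] [array([-1. , -1.1]), array([-2.,  0.])] 0.672
trayNR [0.3906 0.0692 0.0034] [array([-0.5, -0.6]), array([-0.9,  0. ])] 0.397
trayFR [0.4863 0.0763 0.0016] [array([-0.1, -0.1]), array([-0.1,  0. ])] 0.492
trayNL [0.3704 0.2529 0.0171] [array([-0.2, -0.2]), array([-0.3,  0. ])] 0.449
trayFL [0.4662 0.2627 0.0185] [array([-0.1, -0.1]), array([-0.1,  0. ])] 0.535
fenceNend [ 0.5174 -0.2814  0.0124] [array([-0.5, -0.5]), array([-1., -0.])] 0.589
fenceFend [ 0.6242 -0.2882  0.0114] [array([-1., -1.]), array([-1.8,  0. ])] 0.687
pivot [0.6196 0.3235 0.0853] [array([1.4, 1.7]), array([ 2.2, -0.4])] 0.699
[-3.0902 -0.0093 -1.5688]
```

Call:
jog_arm([
  [0,0,0,-1,1],
  [0,0,0,-1,1],
  [0,0,0,-1,1],
  [0,0,0,-1,1],
  [0,0,0,-1,1],
  [0,0,0,-1,1],
  [0,0,0,-1,1],
  [0,0,0,-1,1],
  [0,0,0,-1,1],
  [0,0,0,-1,1],
  [0,0,0,-1,1],
  [0,0,0,-0.96,1],
], newtons=30)

```text
clock: 1.3
position: [0.2828, -0.5571, 0.231]
tool_rot: [-3.141, -0.001, 1.43]
force: [-0.8, -0.3, -0.2]
grip_width: 0.0855
finger_force: 0.0
```

```bash
cat >> h.py <<'E'
def go(x,y,z,yaw=None):
    "total shift in tool units from the measured pose"
    o=bot.observe(); Rm=R.from_euler('xyz',o['tool_rot']); p=o['position']
    d=Rm.inv().apply(np.array([x,y,z])-p)/.03
    print('units',d.round(2),'turn',None if yaw is None else round(-(yaw-o['tool_rot'][2])/.08,2),'pos',p.round(4),'rot',np.round(o['tool_rot'],3),'F',np.round(o['force'],2),'w',round(o['grip_width'],4),'t',o['clock'])
E
python3 - <<'E'
from h import *
np.set_printoptions(precision=4,suppress=True)
t=np.load('top0.npy',allow_pickle=True).item()
T=lambda p,z:onz(t,(p[0]+.5)/2.8-.5+140,(p[1]+.5)/2.8-.5+160,z)
print('tins at z.062',[T(p,.062) for p in((409,243),(495,237),(577,239),(664,247),(735,250))])
print('lip',T((331,93),.03),'fence ends',T((630,165),.025),T((636,75),.025),'upper fence',T((136,129),.055),T((141,27),.055))
print('board',T((617,153),.06),T((622,80),.06),'knob',T((40,128),.089))
go(.427,-.025,.15,1.507)
E
```

```text
tins at z.062 [array([ 0.4265, -0.0252,  0.062 ]), array([ 0.4334, -0.121 ,  0.062 ]), array([ 0.4313, -0.2124,  0.062 ]), array([ 0.4226, -0.3094,  0.062 ]), array([ 0.4194, -0.3887,  0.062 ])]
lip [0.597  0.0637 0.03  ] fence ends [ 0.5153 -0.2804  0.025 ] [ 0.6194 -0.2882  0.025 ] upper fence [0.5533 0.281  0.055 ] [0.6685 0.2769 0.055 ]
board [ 0.5274 -0.2582  0.06  ] [ 0.6096 -0.2645  0.06  ] knob [0.5518 0.3781 0.089 ]
units [18.24  2.27  2.71] turn -0.96 pos [ 0.2828 -0.5571  0.231 ] rot [-3.141 -0.001  1.43 ] F [-0.82 -0.3  -0.21] w 0.0855 t 1.3
```

Call:
jog_arm([
  [0,0,0,-0.74,1],
  [1,0.68,0.4,0,1],
  [1,0.68,0.4,0,1],
  [1,0.68,0.4,0,1],
  [1,0.68,0.4,0,1],
  [1,0.68,0.4,0,1],
  [0.96,0.68,0.4,0,1],
  [0,0,0,0,1],
])

```text
clock: 2.1
position: [0.4229, -0.3848, 0.1578]
tool_rot: [-3.141, -0.003, 1.492]
force: [-0.6, -0.5, 1.5]
grip_width: 0.0852
finger_force: 0.0
```

```bash
python3 - <<'E'
from h import *
f=grab('wrist','w1'); go(.4194,-.3887,.034,1.489); np.save('w1.npy',f,allow_pickle=True)
for p in ((.4194,-.3887,.062),(.4226,-.3094,.062)): print(proj(f,p))
E
```

```text
units [-0.06 -0.05  4.15] turn 0.01 pos [ 0.4213 -0.3873  0.1585] rot [-3.141e+00 -2.000e-03  1.490e+00] F [-0.71 -1.31  0.9 ] w 0.0852 t 2.15
(np.float64(273.27787100054115), np.float64(217.88454596328197))
(np.float64(267.80849884056187), np.float64(93.35118341438107))
```

View pics/w1.png

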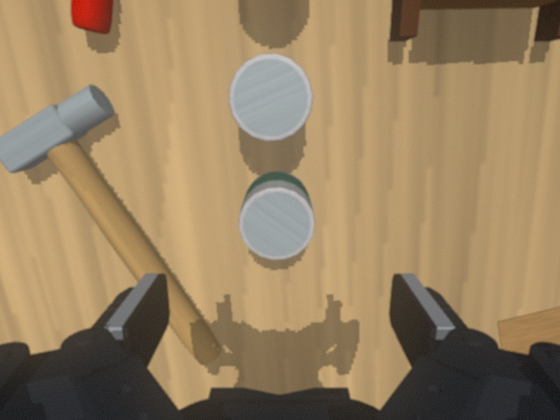

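The wrist picture shows tin 5's lid at (277,223) and tin 4's at (271,97). The hammer handle is clear of where the fingers will come down.

Call:
jog_arm([
  [-0.15,0.03,0.8,0,1],
  [0,0,0.9,0,1],
  [0,0,0.9,0,1],
  [0,0,0.9,0,1],
  [0,0,0.65,0,1],
  [0,0,0,0,1],
  [0,0,0,0,0.3],
  [0,0,0,0,0.3],
  [0,0,0,0,0.3],
  [0,0,0,0,0.3],
  [0,0,0,0,0.3],
  [0,0,0,0,0.3],
])

```text
clock: 3.35
position: [0.4208, -0.3948, 0.0362]
tool_rot: [3.14, 0.001, 1.485]
force: [-0.9, -0.3, 6.7]
grip_width: 0.0513
finger_force: 30.2
```

Call:
jog_arm([
  [0,0,-1,0,0.3],
  [0,0,-1,0,0.3],
  [0,0,-1,0,0.3],
  [0,0,0,0,0.3],
  [0,0,0,0,0.3],
  [0,0,0,0,0.3],
  [0,0,0,0,0.3],
])

```text
clock: 4.05
position: [0.4202, -0.3938, 0.1239]
tool_rot: [-3.14, -0.001, 1.486]
force: [0.2, 0.2, -3.3]
grip_width: 0.0508
finger_force: 33.9
```

```bash
python3 - <<'E'
from h import *
go(.4194,-.3887,.034,1.489); print(bot.observe()['force'])
E
```

```text
units [ 0.16 -0.04  3.  ] turn -0.04 pos [ 0.4202 -0.3938  0.1239] rot [-3.140e+00 -1.000e-03  1.486e+00] F [ 0.21  0.2  -3.28] w 0.0508 t 4.05
[ 0.20863594  0.20388854 -3.27905691]
```

Call:
jog_arm([
  [0.87,0.66,0,0,0.3],
  [0.87,0.66,0,0,0.3],
  [0.87,0.66,0,0,0.3],
  [0.87,0.66,0,0,0.3],
  [0.87,0.66,0,0,0.3],
  [0.87,0.66,0,0,0.3],
  [0.85,0.66,0,0,0.3],
  [0,0,0,0,0.3],
  [0,0,0,0,0.3],
])

```text
clock: 4.95
position: [0.574, -0.2237, 0.1238]
tool_rot: [-3.14, -0.0, 1.487]
force: [-1.5, -1.3, -2.0]
grip_width: 0.0508
finger_force: 33.8
```

```bash
python3 - <<'E'
from h import *
f=grab('wrist','w2'); np.save('w2.npy',f,allow_pickle=True)
t=grab('top','top2'); np.save('top2.npy',t,allow_pickle=True)
go(.584,-.096,.124,1.489)
E
```

```text
units [ 4.32 -0.01  0.01] turn -0.05 pos [ 0.5733 -0.2252  0.1242] rot [-3.14   0.     1.485] F [-0.24 -0.26 -3.15] w 0.051 t 5.05
```

View pics/w2.png

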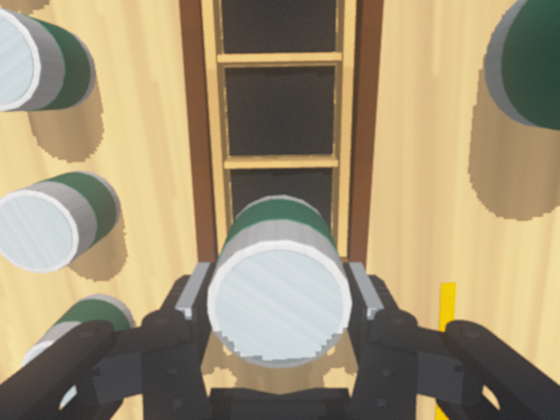

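The wrist picture shows the crate's dividers at v≈58 and v≈161, between side walls centred at u≈279. The held tin is centred over the crate's axis.

```bash
python3 - <<'E'
from h import *
np.set_printoptions(precision=4,suppress=True)
f=np.load('w2.npy',allow_pickle=True).item()
# divider tops, left/right ends & wall inner/outer edges
print('div bc',onz(f,219,58,.026),onz(f,341,58,.026)); print('div ab',onz(f,225,161,.026),onz(f,337,161,.026))
print('outer walls',onz(f,205,58,.032),onz(f,357,58,.032),'at161',onz(f,212,161,.032),onz(f,352,161,.032))
w=.5*(onz(f,280,58,.026)+0); print(w)
E
```

```text
div bc [ 0.5468 -0.126   0.026 ] [ 0.6193 -0.132   0.026 ]
div ab [ 0.5427 -0.1876  0.026 ] [ 0.6145 -0.1935  0.026 ]
outer walls [ 0.5395 -0.126   0.032 ] [ 0.6276 -0.1333  0.032 ] at161 [ 0.5355 -0.1861  0.032 ] [ 0.623  -0.1933  0.032 ]
[ 0.2915 -0.0645  0.013 ]
```

```bash
python3 - <<'E'
from h import *
f=np.load('w2.npy',allow_pickle=True).item()
for dz in(.145,.15): 
  p=onz(f,281,293,dz); d=R.from_euler('xyz',f['o']['tool_rot']).inv().apply(p-f['o']['position']); print(p,d*1000)
print((np.array(onz(f,351,292,.15))-onz(f,210,292,.15)))
go(.586,-.0962,.0445)
E
```

```text
[ 0.57599106 -0.2192255   0.145     ] [  4.58591154   1.5738237  -21.15436006]
[ 0.57620312 -0.21646     0.15      ] [  7.36155869   1.54723908 -26.15316398]
[ 0.04873592 -0.00396388  0.        ]
units [4.32 0.06 2.66] turn None pos [ 0.5733 -0.2252  0.1242] rot [-3.14   0.     1.485] F [-0.24 -0.26 -3.15] w 0.051 t 5.05
```

Call:
jog_arm([
  [0.8,0,0,0,0.3],
  [1,0,0,0,0.3],
  [1,0.05,0,0,0.3],
  [1,0,0,0,0.3],
  [0.52,0,0,0,0.3],
  [0,0,0,0,0.3],
  [0,0,0,0,0.3],
])

```text
clock: 5.75
position: [0.5863, -0.0967, 0.1247]
tool_rot: [-3.141, 0.001, 1.485]
force: [0.2, 0.4, -3.5]
grip_width: 0.0509
finger_force: 33.8
```

```bash
python3 - <<'E'
from h import *
f=np.load('w2.npy',allow_pickle=True).item()
g=lambda u,v,z: (R.from_euler('xyz',f['o']['tool_rot']).inv().apply(onz(f,u,v,z)-f['o']['position'])*1000).round(1)
print('bottom front',g(281,196,.088),'lid back',g(281,366,.15),'lid front',g(281,222,.15),'pads',g(195,262,.124),g(195,310,.124))
w=np.load('w1.npy',allow_pickle=True).item(); print(onz(w,277,223,.062), onz(w,271,97,.062))
E
```

```text
bottom front [26.1  1.7 35.9] lid back [-22.8   1.6 -26.2] lid front [ 33.3   1.5 -26.1] pads [  7.2 -33.9  -0.1] [-15.3 -35.3  -0.1]
[ 0.42158879 -0.39247174  0.062     ] [ 0.42435392 -0.31166532  0.062     ]
```

Call:
jog_arm([
  [-0.05,0,0.7,0,0.3],
  [0,0,0.7,0,0.3],
  [0,0,0.6,0,0.3],
  [0,0,0.3,0,0.3],
  [0,0,0.2,0,0.3],
  [0,0,0.1,0,0.3],
  [0,0,0,0,0.3],
])

```text
clock: 6.45
position: [0.5866, -0.0974, 0.0471]
tool_rot: [3.141, 0.0, 1.485]
force: [-0.7, -1.5, -0.7]
grip_width: 0.051
finger_force: 33.7
```

Call:
jog_arm([
  [0,0,0.05,0,0.7],
  [0,0,0,0,0.9],
  [0,0,0,0,0.9],
  [0,0,0,0,1],
  [0,0,-1,0,1],
  [0,0,-1,0,1],
  [0,0,-1,0,1],
  [-1,0,0,0,1],
  [-1,0,0,0,1],
  [-1,0,0,0,1],
  [-0.5,0,0,0,1],
  [0,0,0,0,1],
])

```text
clock: 7.65
position: [0.5771, -0.2038, 0.1352]
tool_rot: [-3.141, 0.001, 1.483]
force: [0.1, 0.3, -0.1]
grip_width: 0.0852
finger_force: 0.0
```

```bash
python3 - <<'E'
from h import *
f=grab('wrist','w3'); np.save('w3.npy',f,allow_pickle=True)
go(.424,-.311,.036,1.489)
E
```

```text
units [-4.07 -4.78  3.31] turn -0.06 pos [ 0.5775 -0.2018  0.1352] rot [-3.142 -0.     1.485] F [0.27 0.94 0.15] w 0.0851 t 7.7
```

View pics/w3.png

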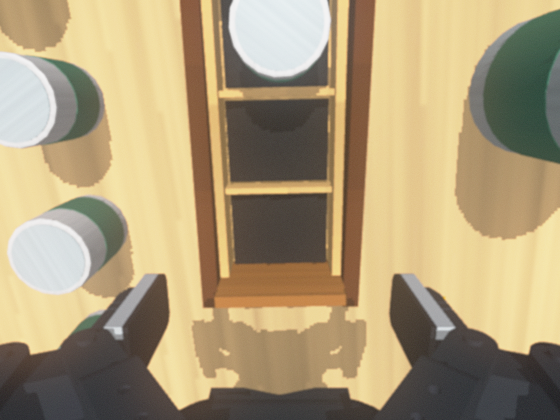

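Tin 5 stands upright in the front cell, with its lid at (280,25). The other two cells are empty and the dividers are at v≈92 and v≈187.

Call:
jog_arm([
  [-0.8,-0.95,0,0,1],
  [-0.8,-0.95,0,0,1],
  [-0.8,-0.95,0,0,1],
  [-0.8,-0.95,0,0,1],
  [-0.87,-0.98,0,0,1],
  [0,0,0,0,1],
  [0,0,0,0,1],
])

```text
clock: 8.4
position: [0.4247, -0.3103, 0.1356]
tool_rot: [3.141, -0.0, 1.486]
force: [0.4, 0.5, -0.4]
grip_width: 0.0852
finger_force: 0.0
```

```bash
cat >> h.py <<'E'
def lids(f,z=.062):
    hsv=cv2.cvtColor(f['pixels'],cv2.COLOR_RGB2HSV)
    m=((hsv[...,1]<45)&(hsv[...,2]>140)).astype(np.uint8)
    m=cv2.morphologyEx(m,cv2.MORPH_OPEN,np.ones((9,9)))
    n,l,st,c=cv2.connectedComponentsWithStats(m)
    for i in range(1,n):
        if st[i,4]<800: continue
        cn=max(cv2.findContours((l==i).astype(np.uint8),cv2.RETR_EXTERNAL,cv2.CHAIN_APPROX_NONE)[0],key=len)
        (u,v),r=cv2.minEnclosingCircle(cn)
        p=onz(f,u,v,z); w=np.linalg.norm(onz(f,u+r,v,z)-onz(f,u-r,v,z))
        print('lid px',round(u),round(v),'r',round(r,1),'world',p.round(4),'diam',round(w,4),'fill',round(st[i,4]/(np.pi*r*r),2))
E
python3 - <<'E'
from h import *
f=grab('wrist','w4'); lids(f); go(.424,-.311,.036,1.489)
E
```

```text
lid px 277 49 r 51.5 world [ 0.4328 -0.2135  0.062 ] diam 0.0549 fill 0.92
lid px 277 221 r 43.2 world [ 0.4242 -0.3096  0.062 ] diam 0.0523 fill 0.95
lid px 48 232 r 56.6 world [ 0.2846 -0.3047  0.062 ] diam 0.0693 fill 0.34
units [-0.05 -0.05  3.32] turn -0.02 pos [ 0.4254 -0.3098  0.1355] rot [ 3.141 -0.     1.487] F [0.1  0.42 0.53] w 0.085 t 8.45
```

Call:
jog_arm([
  [0,-0.03,0.9,0,1],
  [0,0,0.9,0,1],
  [0,0,0.9,0,1],
  [0,0,0.62,0,1],
  [0,0,0,0,0.5],
  [0,0,0,0,0.3],
  [0,0,0,0,0.3],
  [0,0,0,0,0.3],
  [0,0,0,0,0.3],
  [0,0,0,0,0.3],
])

```text
clock: 9.45
position: [0.4242, -0.3111, 0.0367]
tool_rot: [3.14, 0.001, 1.486]
force: [0.2, 1.8, 9.0]
grip_width: 0.0512
finger_force: 32.1
```

Call:
jog_arm([
  [0,0,-1,0,0.3],
  [0,0,-1,0,0.3],
  [0,0,-1,0,0.3],
  [0,0,0,0,0.3],
  [0,0,0,0,0.3],
  [0,0,0,0,0.3],
  [0,0,0,0,0.3],
  [0,0,0,0,0.3],
])

```text
clock: 10.25
position: [0.4232, -0.3107, 0.125]
tool_rot: [-3.141, -0.001, 1.486]
force: [-0.1, 1.0, 0.1]
grip_width: 0.0509
finger_force: 31.7
```

```bash
python3 - <<'E'
from h import *
go(.5808,-.160,.124,1.489); go(.42,.12,.124)
E
```

```text
units [5.45 4.81 0.03] turn -0.04 pos [ 0.4232 -0.3107  0.125 ] rot [-3.141e+00 -1.000e-03  1.486e+00] F [-0.15  0.97  0.13] w 0.0509 t 10.25
units [14.3  -1.32  0.04] turn None pos [ 0.4232 -0.3107  0.125 ] rot [-3.141e+00 -1.000e-03  1.486e+00] F [-0.15  0.97  0.13] w 0.0509 t 10.25
```

```bash
python3 - <<'E'
from h import *
for n in('top0','scene0'):
    t=np.load(n+'.npy',allow_pickle=True).item(); a=t['pixels'].astype(int)
    hsv=cv2.cvtColor(t['pixels'],cv2.COLOR_RGB2HSV)
    red=(((hsv[...,0]<6)|(hsv[...,0]>172))&(hsv[...,1]>150)&(hsv[...,2]>60)).astype(np.uint8)
    cs=[c for c in cv2.findContours(red,cv2.RETR_EXTERNAL,cv2.CHAIN_APPROX_NONE)[0] if cv2.contourArea(c)>500]
    for c in cs:
        b=cv2.approxPolyDP(cv2.convexHull(c),5,True)[:,0]; print(n,[(tuple(p),onz(t,*map(float,p),.026).round(3)[:2]) for p in b])
    k=cv2.fillPoly(np.zeros_like(red),[cv2.convexHull(max(cs,key=cv2.contourArea))],1)
    m=cv2.moments(k*((hsv[...,1]<40)&(hsv[...,2]>150)).astype(np.uint8)); print('pan',onz(t,m['m10']/m['m00'],m['m01']/m['m00'],.015))
E
```

```text
Traceback (most recent call last):
ValueError: max() iterable argument is empty
```

```bash
python3 - <<'E'
from h import *
for n,(u,v) in(('top0',(227,246)),('scene0',(281,182))):
    t=np.load(n+'.npy',allow_pickle=True).item(); hsv=cv2.cvtColor(t['pixels'],cv2.COLOR_RGB2HSV)
    w=((hsv[...,1]<50)&(hsv[...,2]>150)).astype(np.uint8); _,l,st,c=cv2.connectedComponentsWithStats(w); i=l[v,u]
    cn=cv2.findContours((l==i).astype(np.uint8),cv2.RETR_EXTERNAL,cv2.CHAIN_APPROX_NONE)[0][0]
    print(n,i,st[i],onz(t,*c[i],.015).round(4)); b=cv2.boxPoints(cv2.minAreaRect(cn)); print([onz(t,*p,.015).round(3)[:2] for p in b])
E
```

```text
top0 4 [ 199  229   57   34 1532] [0.4283 0.1627 0.015 ]
[array([0.463, 0.256]), array([0.483, 0.08 ]), array([0.394, 0.069]), array([0.374, 0.245])]
scene0 187 [255 162  51  38 937] [0.4284 0.1622 0.015 ]
[array([0.396, 0.079]), array([0.367, 0.285]), array([0.461, 0.251]), array([0.483, 0.055])]
```

Call:
jog_arm([
  [0.96,-0.08,0,0,0.3],
  [0.96,-0.08,0,0,0.3],
  [0.96,-0.08,0,0,0.3],
  [0.96,-0.08,0,0,0.3],
  [0.96,-0.08,0,0,0.3],
  [0.96,-0.08,0,0,0.3],
  [0.96,-0.08,0,0,0.3],
  [0.96,-0.08,0,0,0.3],
  [0.96,-0.08,0,0,0.3],
  [0.96,-0.08,0,0,0.3],
  [0.96,-0.08,0,0,0.3],
  [0.96,-0.08,0,0,0.3],
])

```text
clock: 11.45
position: [0.4239, 0.0371, 0.1255]
tool_rot: [-3.141, -0.0, 1.486]
force: [0.6, -0.2, -0.1]
grip_width: 0.0513
finger_force: 31.7
```

Call:
jog_arm([
  [0.96,-0.08,0,0,0.3],
  [0.96,-0.08,0,0,0.3],
  [0.96,-0.08,0,0,0.3],
  [0.96,-0.08,0,0,0.3],
  [0.96,-0.08,0,0,0.3],
  [0.88,-0.1,0,0,0.3],
  [0,0,0,0,0.3],
  [0,0,0,0,0.3],
])

```text
clock: 12.25
position: [0.4233, 0.207, 0.1253]
tool_rot: [-3.141, 0.0, 1.487]
force: [0.3, 0.1, -0.6]
grip_width: 0.0512
finger_force: 31.7
```

```bash
python3 - <<'E'
from h import *
go(.4233,.2073,.050,1.489)
E
```

```text
units [0.01 0.   2.51] turn -0.03 pos [0.4233 0.207  0.1253] rot [-3.141  0.     1.487] F [ 0.29  0.05 -0.6 ] w 0.0512 t 12.25
```

Call:
jog_arm([
  [0,0,0.8,0,0.3],
  [0,0,0.8,0,0.3],
  [0,0,0.6,0,0.3],
  [0,0,0.3,0,0.3],
  [0,0,0,0,0.7],
  [0,0,0,0,0.9],
  [0,0,0,0,1],
  [0,0,0,0,1],
  [0,0,-1,0,1],
  [0,0,-1,0,1],
  [0,0,-0.8,0,1],
])

```text
clock: 13.35
position: [0.4238, 0.2071, 0.1366]
tool_rot: [3.141, -0.001, 1.486]
force: [-0.0, -0.1, -0.3]
grip_width: 0.0853
finger_force: 0.0
```

Call:
jog_arm([
  [-0.97,0,0,0,1],
  [-0.97,0.1,0,0,1],
  [-0.97,0.1,0,0,1],
  [-0.97,0.1,0,0,1],
  [-0.97,0.1,0,0,1],
  [-0.97,0.1,0,0,1],
  [-0.97,0.1,0,0,1],
  [-0.94,0.1,0,0,1],
  [0,0,0,0,1],
  [0,0,0,0,1],
])

```text
clock: 14.35
position: [0.425, -0.0262, 0.1351]
tool_rot: [3.141, -0.0, 1.484]
force: [0.4, 0.1, -0.3]
grip_width: 0.0856
finger_force: 0.0
```

```bash
python3 - <<'E'
from h import *
f=grab('wrist','w5'); lids(f); go(.4265,-.0252,.036,1.489)
t=grab('top','top5'); s=grab('scene','scene5'); np.save('top5.npy',t,allow_pickle=True)
a=cv2.cvtColor(t['pixels'],cv2.COLOR_RGB2BGR)[150:290,150:430]; cv2.imwrite('pics/top5c.png',cv2.resize(a,None,fx=2.8,fy=2.8,interpolation=cv2.INTER_CUBIC))
E
```

```text
lid px 282 17 r 75.9 world [0.4369 0.0858 0.062 ] diam 0.079 fill 0.39
lid px 281 214 r 43.7 world [ 0.4276 -0.021   0.062 ] diam 0.0526 fill 0.95
lid px 538 302 r 43.5 world [ 0.5881 -0.0943  0.062 ] diam 0.0562 fill 0.61
lid px 302 325 r 27.7 world [ 0.4345 -0.0985  0.062 ] diam 0.0366 fill 0.55
units [0.02 0.05 3.3 ] turn -0.04 pos [ 0.425  -0.0255  0.135 ] rot [ 3.141 -0.     1.486] F [-0.2   0.47 -0.93] w 0.0852 t 14.4
```

View pics/w5.png

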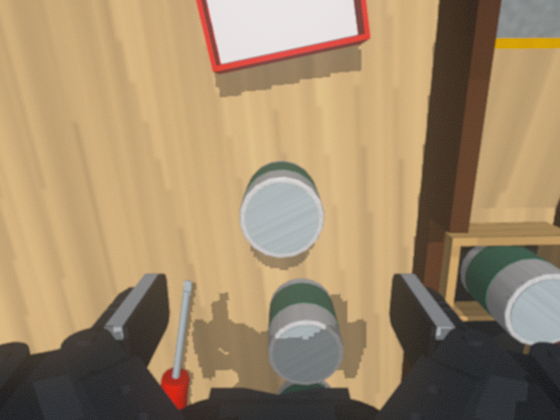

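The wrist picture shows tin 1's lid at (281,214), the screwdriver tip at (188,285), and tin 5 upright in the crate at the right.

Call:
jog_arm([
  [0.12,0.05,0.9,0,1],
  [0,0,0.9,0,1],
  [0,0,0.9,0,1],
  [0,0,0.6,0,1],
  [0,0,0,0,0.5],
  [0,0,0,0,0.3],
  [0,0,0,0,0.3],
  [0,0,0,0,0.3],
  [0,0,0,0,0.3],
  [0,0,0,0,0.3],
])

```text
clock: 15.5
position: [0.4272, -0.0224, 0.0366]
tool_rot: [3.14, -0.0, 1.486]
force: [-2.3, 1.7, 11.6]
grip_width: 0.0514
finger_force: 32.8
```

Call:
jog_arm([
  [0,0,-1,0,0.3],
  [0,0,-1,0,0.3],
  [0,0,-1,0,0.3],
  [0,0,0,0,0.3],
  [0,0,0,0,0.3],
  [0,0,0,0,0.3],
  [0,0,0,0,0.3],
  [0,0,0,0,0.3],
])

```text
clock: 16.3
position: [0.4262, -0.0223, 0.125]
tool_rot: [-3.14, -0.0, 1.486]
force: [-0.2, -0.1, -3.1]
grip_width: 0.0512
finger_force: 33.9
```

```bash
python3 - <<'E'
from h import *
go(.5808,-.160,.124,1.489); go(.4335,.1178,.124)
E
```

```text
units [-4.14  5.52  0.02] turn -0.04 pos [ 0.4262 -0.0223  0.125 ] rot [-3.14  -0.     1.486] F [-0.18 -0.15 -3.1 ] w 0.0512 t 16.3
units [ 4.67 -0.15  0.03] turn None pos [ 0.4262 -0.0223  0.125 ] rot [-3.14  -0.     1.486] F [-0.18 -0.15 -3.1 ] w 0.0512 t 16.3
```

Call:
jog_arm([
  [-0.69,0.92,0,0,0.3],
  [-0.69,0.92,0,0,0.3],
  [-0.69,0.92,0,0,0.3],
  [-0.69,0.92,0,0,0.3],
  [-0.69,0.92,0,0,0.3],
  [-0.74,0.92,0,0,0.3],
  [0,0,0,0,0.3],
  [0,0,0,0,0.3],
])

```text
clock: 17.1
position: [0.5806, -0.1618, 0.1245]
tool_rot: [-3.14, -0.001, 1.485]
force: [-0.8, 0.4, -2.9]
grip_width: 0.0507
finger_force: 33.7
```

```bash
python3 - <<'E'
from h import *
go(.5808,-.1615,.047,1.489)
f=grab('wrist','w6'); np.save('w6.npy',f,allow_pickle=True)
E
```

```text
units [0.01 0.01 2.58] turn -0.05 pos [ 0.5806 -0.1618  0.1245] rot [-3.140e+00 -1.000e-03  1.485e+00] F [-0.79  0.37 -2.87] w 0.0507 t 17.1
```

View pics/w6.png

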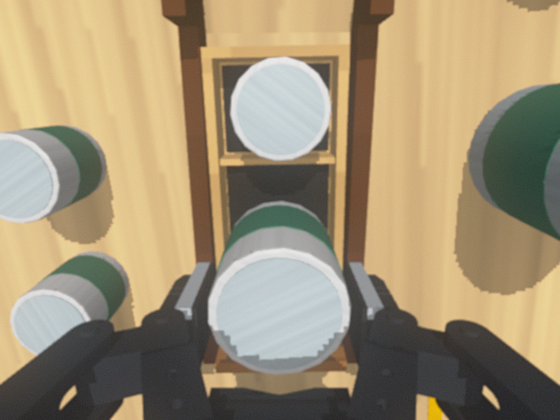

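```bash
python3 - <<'E'
from h import *
for n,pts in(('w2',[(280,58),(281,161)]),('w3',[(277,92),(278,187)]),('w6',[(277,158),(276,52)])):
    f=np.load(n+'.npy',allow_pickle=True).item(); print(n,[onz(f,u,v,.032 if v==52 else .026).round(4) for u,v in pts], f['o']['position'])
E
```

```text
w2 [array([ 0.583, -0.129,  0.026]), array([ 0.5786, -0.1906,  0.026 ])] [ 0.57401058 -0.22365275  0.123846  ]
w3 [array([ 0.5831, -0.1283,  0.026 ]), array([ 0.5783, -0.1904,  0.026 ])] [ 0.57711528 -0.20376027  0.13524666]
w6 [array([ 0.5828, -0.1267,  0.026 ]), array([ 0.5876, -0.0642,  0.032 ])] [ 0.5805522  -0.16179005  0.124541  ]
```

Call:
jog_arm([
  [0.02,0,0.7,0,0.3],
  [0,0,0.7,0,0.3],
  [0,0,0.6,0,0.3],
  [0,0,0.3,0,0.3],
  [0,0,0.2,0,0.3],
  [0,0,0.1,0,0.3],
  [0,0,0,0,0.3],
])

```text
clock: 17.85
position: [0.5811, -0.161, 0.048]
tool_rot: [3.141, -0.0, 1.486]
force: [-0.5, 0.7, -1.7]
grip_width: 0.0507
finger_force: 33.9
```

Call:
jog_arm([
  [0,0,0.05,0,0.7],
  [0,0,0,0,0.9],
  [0,0,0,0,1],
  [0,0,0,0,1],
  [0,0,-1,0,1],
  [0,0,-1,0,1],
  [0,0,-1,0,1],
])

```text
clock: 18.55
position: [0.5809, -0.1611, 0.1373]
tool_rot: [-3.141, -0.0, 1.486]
force: [-0.1, 0.8, 1.0]
grip_width: 0.0855
finger_force: 0.0
```

Call:
jog_arm([
  [-0.43,-0.96,0,0,1],
  [-0.43,-0.96,0,0,1],
  [-0.43,-0.96,0,0,1],
  [-0.43,-0.96,0,0,1],
  [-0.43,-0.95,0,0,1],
  [0,0,0,0,1],
  [0,0,0,0,1],
])

```text
clock: 19.25
position: [0.4323, -0.2137, 0.1366]
tool_rot: [3.141, 0.0, 1.485]
force: [0.6, -0.0, 0.7]
grip_width: 0.0854
finger_force: 0.0
```

```bash
python3 - <<'E'
from h import *
f=grab('wrist','w7'); lids(f); go(.4328,-.2130,.036,1.489)
E
```

```text
lid px 542 15 r 23.0 world [ 0.5795 -0.1121  0.062 ] diam 0.0241 fill 0.51
lid px 269 56 r 51.0 world [ 0.4357 -0.1198  0.062 ] diam 0.0549 fill 0.93
lid px 538 111 r 51.3 world [ 0.5833 -0.1611  0.062 ] diam 0.0574 fill 0.62
lid px 279 218 r 43.5 world [ 0.4332 -0.2114  0.062 ] diam 0.0529 fill 0.95
units [ 0.01 -0.01  3.35] turn -0.04 pos [ 0.433  -0.2132  0.1365] rot [3.141 0.    1.486] F [ 0.05 -0.15  0.35] w 0.0855 t 19.3
```

Call:
jog_arm([
  [0.05,0,0.9,0,1],
  [0,0,0.9,0,1],
  [0,0,0.9,0,1],
  [0,0,0.65,0,1],
  [0,0,0,0,0.5],
  [0,0,0,0,0.3],
  [0,0,0,0,0.3],
  [0,0,0,0,0.3],
  [0,0,0,0,0.3],
  [0,0,0,0,0.3],
])

```text
clock: 20.3
position: [0.4332, -0.212, 0.0366]
tool_rot: [3.14, 0.001, 1.486]
force: [0.6, -0.0, 9.8]
grip_width: 0.0511
finger_force: 32.2
```

Call:
jog_arm([
  [0,0,-1,0,0.3],
  [0,0,-1,0,0.3],
  [0,0,-1,0,0.3],
  [0,0,0,0,0.3],
  [0,0,0,0,0.3],
  [0,0,0,0,0.3],
  [0,0,0,0,0.3],
  [0,0,0,0,0.3],
])

```text
clock: 21.1
position: [0.4322, -0.2116, 0.1251]
tool_rot: [-3.141, -0.0, 1.486]
force: [-0.1, 0.2, -0.7]
grip_width: 0.051
finger_force: 31.9
```

```bash
python3 - <<'E'
from h import *
go(.5757,-.225,.124,1.489); go(.4335,.1178,.124)
E
```

```text
units [-0.04  4.8   0.03] turn -0.04 pos [ 0.4322 -0.2116  0.1251] rot [-3.141 -0.     1.486] F [-0.14  0.2  -0.68] w 0.051 t 21.1
units [10.94 -0.89  0.04] turn None pos [ 0.4322 -0.2116  0.1251] rot [-3.141 -0.     1.486] F [-0.14  0.2  -0.68] w 0.051 t 21.1
```

Tin 3 is empty, so it goes in the near tray slot.

Call:
jog_arm([
  [0.91,-0.07,0,0,0.3],
  [0.91,-0.07,0,0,0.3],
  [0.91,-0.07,0,0,0.3],
  [0.91,-0.07,0,0,0.3],
  [0.91,-0.07,0,0,0.3],
  [0.91,-0.07,0,0,0.3],
  [0.91,-0.07,0,0,0.3],
  [0.91,-0.07,0,0,0.3],
  [0.91,-0.07,0,0,0.3],
  [0.91,-0.07,0,0,0.3],
  [0.91,-0.07,0,0,0.3],
  [0.93,-0.1,0,0,0.3],
])

```text
clock: 22.3
position: [0.4341, 0.1186, 0.1254]
tool_rot: [-3.141, 0.0, 1.486]
force: [-0.4, -0.6, -0.8]
grip_width: 0.0508
finger_force: 31.9
```

Call:
jog_arm([
  [0,0,0,0,0.3],
  [0,0,0,0,0.3],
])

```text
clock: 22.5
position: [0.4341, 0.1177, 0.1253]
tool_rot: [-3.141, 0.0, 1.487]
force: [1.1, -0.6, -1.0]
grip_width: 0.0511
finger_force: 31.9
```

```bash
python3 - <<'E'
from h import *
go(.4335,.1178,.050,1.489)
f=grab('wrist','w8'); lids(f,.076)
E
```

```text
units [ 0.   -0.02  2.51] turn -0.02 pos [0.4341 0.1177 0.1253] rot [-3.141  0.     1.487] F [ 1.14 -0.62 -0.98] w 0.0511 t 22.5
lid px 259 126 r 152.8 world [0.4297 0.177  0.076 ] diam 0.1529 fill 0.43
lid px 538 44 r 34.8 world [0.5642 0.204  0.076 ] diam 0.0327 fill 0.53
lid px 514 168 r 90.1 world [0.5587 0.1452 0.076 ] diam 0.0928 fill 0.31
lid px 279 303 r 73.3 world [0.4315 0.0769 0.076 ] diam 0.0844 fill 0.84
```

View pics/w8.png

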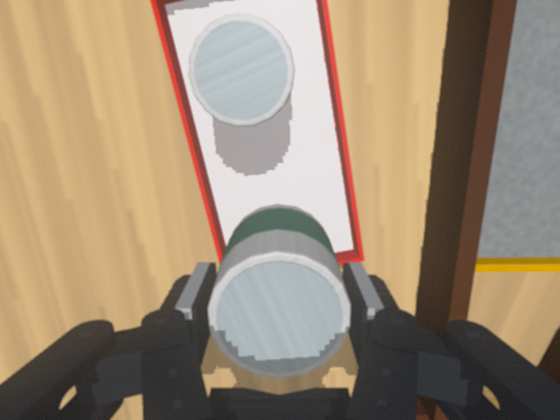

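The first empty tin stands upright in the tray at (242,70). The tray's near edge runs from about (222,265) to (360,258).

```bash
python3 - <<'E'
from h import *
f=grab('wrist')
for p in((360,258),(222,268),(325,0),(157,2)): print(onz(f,*p,.026).round(4))
print('first tin lid',onz(f,242,70,.075),onz(f,190,70,.075),onz(f,294,70,.075))
E
```

```text
[0.4883 0.0773 0.026 ]
[0.3912 0.0777 0.026 ]
[0.4718 0.2405 0.026 ]
[0.3751 0.2477 0.026 ]
first tin lid [0.42424408 0.2032595  0.075     ] [0.3992114  0.20537004 0.075     ] [0.44926535 0.20114992 0.075     ]
```

Call:
jog_arm([
  [0,0,0.8,0,0.3],
  [0,0,0.8,0,0.3],
  [0,0,0.6,0,0.3],
  [0,0,0.3,0,0.3],
  [0,0,0,0,0.7],
  [0,0,0,0,0.9],
  [0,0,0,0,1],
  [0,0,0,0,1],
  [0,0,-1,0,1],
  [0,0,-1,0,1],
  [0,0,-0.8,0,1],
])

```text
clock: 23.7
position: [0.4345, 0.1176, 0.1366]
tool_rot: [3.141, -0.0, 1.486]
force: [0.2, -0.4, 0.6]
grip_width: 0.0854
finger_force: 0.0
```

Call:
jog_arm([
  [-0.99,0,0,0,1],
  [-0.99,0.1,0,0,1],
  [-0.99,0.1,0,0,1],
  [-0.99,0.1,0,0,1],
  [-0.99,0.1,0,0,1],
  [-0.99,0.1,0,0,1],
  [-0.99,0.1,0,0,1],
  [-0.99,0.1,0,0,1],
  [0,0,0,0,1],
  [0,0,0,0,1],
])

```text
clock: 24.7
position: [0.4351, -0.1213, 0.135]
tool_rot: [3.141, -0.0, 1.484]
force: [-0.2, 0.9, 0.1]
grip_width: 0.0858
finger_force: 0.0
```

```bash
python3 - <<'E'
from h import *
f=grab('wrist','w9'); lids(f); go(.4345,-.120,.036,1.489)
E
```

```text
lid px 540 158 r 47.9 world [ 0.5888 -0.0952  0.062 ] diam 0.0551 fill 0.63
lid px 278 217 r 43.8 world [ 0.4357 -0.1176  0.062 ] diam 0.0527 fill 0.95
lid px 520 264 r 45.3 world [ 0.5835 -0.1616  0.062 ] diam 0.0566 fill 0.81
units [ 0.02 -0.03  3.3 ] turn -0.04 pos [ 0.4352 -0.1206  0.135 ] rot [ 3.141 -0.     1.486] F [-0.78  0.08 -0.51] w 0.0855 t 24.75
```

Call:
jog_arm([
  [0.08,0,0.9,0,1],
  [0,0,0.9,0,1],
  [0,0,0.9,0,1],
  [0,0,0.6,0,1],
  [0,0,0,0,0.5],
  [0,0,0,0,0.3],
  [0,0,0,0,0.3],
  [0,0,0,0,0.3],
  [0,0,0,0,0.3],
  [0,0,0,0,0.3],
])

```text
clock: 25.75
position: [0.4359, -0.1185, 0.0367]
tool_rot: [3.14, -0.0, 1.486]
force: [-1.2, 3.5, 10.5]
grip_width: 0.0511
finger_force: 32.9
```

Call:
jog_arm([
  [0,0,-1,0,0.3],
  [0,0,-1,0,0.3],
  [0,0,-1,0,0.3],
  [0,0,0,0,0.3],
  [0,0,0,0,0.3],
  [0,0,0,0,0.3],
  [0,0,0,0,0.3],
  [0,0,0,0,0.3],
])

```text
clock: 26.55
position: [0.4349, -0.1184, 0.125]
tool_rot: [-3.14, -0.0, 1.486]
force: [-0.3, -0.1, -2.4]
grip_width: 0.0511
finger_force: 34.0
```

```bash
python3 - <<'E'
from h import *
go(.5757,-.225,.124,1.489)
E
```

```text
units [-3.14  4.98  0.03] turn -0.04 pos [ 0.4349 -0.1184  0.125 ] rot [-3.14  -0.     1.486] F [-0.33 -0.12 -2.4 ] w 0.0511 t 26.55
```

Call:
jog_arm([
  [-0.52,0.83,0,0,0.3],
  [-0.52,0.83,0,0,0.3],
  [-0.52,0.83,0,0,0.3],
  [-0.52,0.83,0,0,0.3],
  [-0.52,0.83,0,0,0.3],
  [-0.52,0.83,0,0,0.3],
  [0,0,0,0,0.3],
  [0,0,0,0,0.3],
])

```text
clock: 27.35
position: [0.5759, -0.2244, 0.1246]
tool_rot: [-3.14, -0.001, 1.486]
force: [0.7, -0.1, -3.8]
grip_width: 0.0509
finger_force: 33.8
```

```bash
python3 - <<'E'
from h import *
go(.5757,-.2245,.047,1.489); f=grab('wrist','w10'); lids(f,.072)
hsv=f['pixels']; print([tuple(hsv[v,226]) for v in ()])
g=cv2.cvtColor(f['pixels'],cv2.COLOR_RGB2GRAY)[:,235:242].mean(1); print(g[130:185].astype(int))
E
```

```text
units [-0.01 -0.    2.59] turn -0.04 pos [ 0.5759 -0.2244  0.1246] rot [-3.140e+00 -1.000e-03  1.486e+00] F [ 0.67 -0.12 -3.8 ] w 0.0509 t 27.35
lid px 280 2 r 44.6 world [ 0.5864 -0.11    0.072 ] diam 0.0416 fill 0.33
lid px 278 117 r 51.7 world [ 0.5816 -0.1615  0.072 ] diam 0.0523 fill 0.97
lid px 278 302 r 73.8 world [ 0.5727 -0.2664  0.072 ] diam 0.0863 fill 0.86
[]
[206 206 206 206 206 207 209 210 212 213 212 209 203 193 181 166 150 135
 120 105  93  81  79  96 124 142 146 141 139 141 150 163 169 172 176 175
 155 115  76  61  63  62  62  63  66  68  67  67  68  66  67  67  66  65
  65]
```

Call:
jog_arm([
  [0,0,0.7,0,0.3],
  [0,0,0.7,0,0.3],
  [0,0,0.6,0,0.3],
  [0,0,0.3,0,0.3],
  [0,0,0.2,0,0.3],
  [0,0,0.1,0,0.3],
  [0,0,0,0,0.3],
])

```text
clock: 28.1
position: [0.5763, -0.2245, 0.048]
tool_rot: [3.141, -0.0, 1.486]
force: [-0.2, 0.6, -1.1]
grip_width: 0.0508
finger_force: 33.9
```

Call:
jog_arm([
  [0,0,0.05,0,0.7],
  [0,0,0,0,0.9],
  [0,0,0,0,1],
  [0,0,0,0,1],
  [0,0,-1,0,1],
  [0,0,-1,0,1],
  [0,0,-1,0,1],
  [-1,0,0,0,0],
  [-1,0,0,0,0],
  [-1,0,0,0,0],
  [-0.7,0,0,0,0],
  [0,0,0,0,0],
])

```text
clock: 29.3
position: [0.5656, -0.3388, 0.1361]
tool_rot: [-3.141, 0.001, 1.482]
force: [0.5, 0.4, -0.0]
grip_width: 0.0123
finger_force: 0.0
```

```bash
python3 - <<'E'
from h import *
go(.5757,-.325,.047,1.489); f=grab('wrist','w11'); lids(f,.072); np.save('w11.npy',f,allow_pickle=True)
t=grab('top','top11'); np.save('top11.npy',t,allow_pickle=True)
a=cv2.cvtColor(f['pixels'],cv2.COLOR_RGB2BGR); b=cv2.resize(cv2.cvtColor(t['pixels'],cv2.COLOR_RGB2BGR)[160:290,140:420],None,fx=2,fy=2,interpolation=cv2.INTER_CUBIC)
c=np.zeros((600,560,3),np.uint8); c[:340]=a[:340]; c[340:]=b; cv2.imwrite('pics/c11.png',c)
E
```

```text
units [0.49 0.29 2.97] turn -0.09 pos [ 0.5656 -0.3388  0.1361] rot [-3.141e+00  1.000e-03  1.482e+00] F [ 0.46  0.35 -0.03] w 0.0123 t 29.3
lid px 280 16 r 52.0 world [ 0.5768 -0.2283  0.072 ] diam 0.0518 fill 0.68
```

View pics/c11.png

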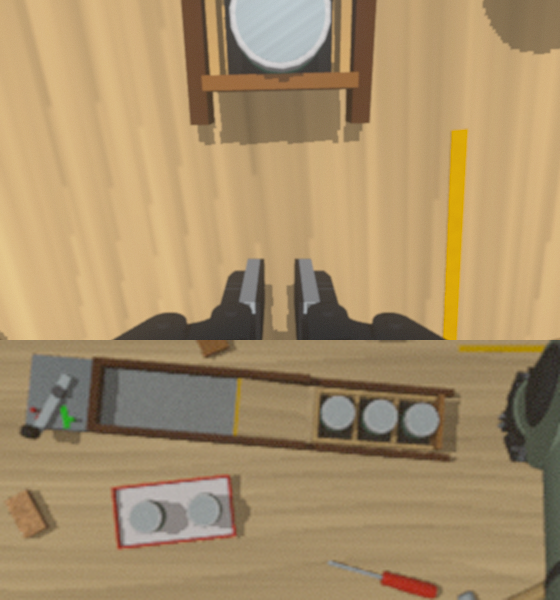

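All five tins are placed: three upright in the crate cells and two upright in the tray. Next is the push.

Call:
jog_arm([
  [0,0.03,0.8,-0.08,0],
  [0,0,0.8,0,0],
  [0,0,0.8,0,0],
  [0,0,0.8,0,0],
  [0.5,0,0,0,0],
  [0.6,0,0,0,0],
  [0.5,0,0,0,0],
  [0.2,0,0,0,0],
  [0.1,0,0,0,0],
  [0.1,0,0,0,0],
  [0.1,0,0,0,0],
  [0.1,0,0,0,0],
])

```text
clock: 30.6
position: [0.5727, -0.2709, 0.0404]
tool_rot: [3.141, 0.001, 1.491]
force: [-1.0, -7.5, 1.2]
grip_width: 0.0003
finger_force: 3.4
```

Call:
jog_arm([
  [0.2,0,0,0,0],
  [0.3,0,0,0,0],
  [0.3,0,0,0,0],
  [0.3,0,0,0,0],
  [0.3,0,0,0,0],
  [0.3,0,0,0,0],
  [0.3,0,0,0,0],
  [0.3,0,0,0,0],
  [0.3,0,0,0,0],
  [0.3,0,0,0,0],
  [0.3,0,0,0,0],
  [0.3,0,0,0,0],
])

```text
clock: 31.8
position: [0.5806, -0.1661, 0.04]
tool_rot: [-3.141, 0.001, 1.49]
force: [-0.1, -6.2, -3.5]
grip_width: 0.0003
finger_force: 3.2
```

Call:
jog_arm([
  [0.25,0,0,0,0],
  [0.25,0,0,0,0],
  [0.25,0,0,0,0],
  [0.25,0,-0.02,0,0],
  [0.25,0,-0.02,0,0],
  [0.25,0,-0.03,0,0],
  [0.25,0,-0.03,0,0],
  [0.25,0,-0.03,0,0],
  [0.25,0,-0.03,0,0],
  [0.25,0,-0.03,0,0],
  [0.25,0,-0.03,0,0],
  [0.25,0,-0.03,0,0],
])

```text
clock: 33.0
position: [0.5881, -0.0759, 0.0478]
tool_rot: [-3.141, 0.001, 1.491]
force: [-0.7, -6.9, -0.6]
grip_width: 0.0003
finger_force: 4.0
```

```bash
python3 - <<'E'
from h import *
go(.5877,-.049,.05,1.489)
s=grab('scene'); t=grab('top')
a=cv2.resize(cv2.cvtColor(s['pixels'],cv2.COLOR_RGB2BGR)[140:320,180:400],None,fx=2.5,fy=2.5,interpolation=cv2.INTER_CUBIC)
cv2.imwrite('pics/c12.png',a)
E
```

```text
units [ 0.89 -0.08 -0.08] turn 0.03 pos [ 0.5881 -0.0759  0.0478] rot [-3.141e+00  1.000e-03  1.491e+00] F [-0.69 -6.86 -0.62] w 0.0003 t 33.0
```

View pics/c12.png

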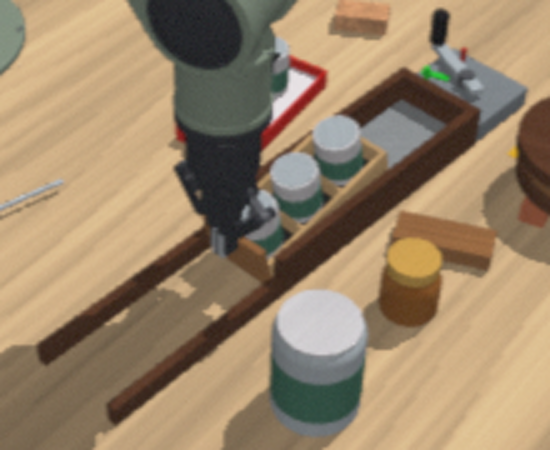

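The scene picture shows the crate nose-up on the incline with the finger on its push board at (225,245). All three tins are upright.

Call:
jog_arm([
  [0.2,0,-0.05,0,0],
  [0.2,0,-0.05,0,0],
  [0.2,0,-0.05,0,0],
  [0.2,0,-0.05,0,0],
])

```text
clock: 33.5
position: [0.5901, -0.0527, 0.0539]
tool_rot: [3.141, 0.002, 1.491]
force: [-1.1, -10.1, 3.9]
grip_width: -0.0003
finger_force: 5.2
```

Call:
jog_arm([
  [0.15,0,-0.04,0,0],
  [0.15,0,-0.04,0,0],
  [0,0,0,0,0],
])

```text
clock: 33.8
position: [0.5912, -0.0432, 0.0567]
tool_rot: [3.141, 0.001, 1.491]
force: [-0.8, -6.4, 4.3]
grip_width: -0.0
finger_force: 3.5
```

Call:
jog_arm([
  [0.15,0,-0.05,0,0],
  [0.15,0,-0.05,0,0],
  [0,0,0,0,0],
])

```text
clock: 34.1
position: [0.5919, -0.0333, 0.0596]
tool_rot: [3.141, 0.0, 1.492]
force: [0.3, -0.1, 0.1]
grip_width: 0.0001
finger_force: 0.0
```

Call:
jog_arm([
  [0.15,0,-0.05,0,0],
  [0.1,0,-0.03,0,0],
  [0,0,0,0,0],
])

```text
clock: 34.4
position: [0.5922, -0.0247, 0.0616]
tool_rot: [3.141, -0.001, 1.493]
force: [-0.7, 0.1, -0.0]
grip_width: -0.0002
finger_force: 0.0
```

Call:
jog_arm([
  [0.25,0,0.02,0,0],
  [0.25,0,0.02,0,0],
  [0.25,0,0.02,0,0],
  [0.25,0,0.02,0,0],
  [0.25,0,0.02,0,0],
  [0.25,0,0.02,0,0],
  [0.25,0,0.02,0,0],
  [0.25,0,0.02,0,0],
  [0.2,0,0,0,0],
  [0.15,0,0,0,0],
  [0,0,0,0,0],
])

```text
clock: 35.5
position: [0.5977, 0.0457, 0.0568]
tool_rot: [3.141, -0.001, 1.493]
force: [-0.1, 0.4, 0.5]
grip_width: 0.0
finger_force: 0.0
```

```bash
python3 - <<'E'
from h import *
go(.5877+.107*.08,-.049+.107*.997,.055,1.489)
E
```

```text
units [ 0.39 -0.08  0.06] turn 0.05 pos [0.5977 0.0457 0.0568] rot [ 3.141e+00 -1.000e-03  1.493e+00] F [-0.08  0.44  0.52] w 0.0 t 35.5
```

Call:
jog_arm([
  [-0.5,0,0,0,0],
  [-0.5,0,-0.8,0,0],
  [-0.5,0,-1,0,0],
  [-0.5,0,-0.9,0,0],
  [0,0,0,0,0],
  [0,0,0,0,0],
])

```text
clock: 36.1
position: [0.5931, -0.0165, 0.1382]
tool_rot: [3.14, -0.0, 1.491]
force: [-0.6, 0.6, -0.4]
grip_width: -0.0002
finger_force: 0.0
```

```bash
python3 - <<'E'
from h import *
f=grab('wrist'); np.save('w13.npy',f,allow_pickle=True); t=grab('top'); np.save('top13.npy',t,allow_pickle=True)
a=cv2.cvtColor(f['pixels'],cv2.COLOR_RGB2BGR); b=cv2.resize(cv2.cvtColor(t['pixels'],cv2.COLOR_RGB2BGR)[155:245,140:420],None,fx=2,fy=2,interpolation=cv2.INTER_CUBIC)
cv2.imwrite('pics/c13.png',np.vstack([a,b])); go(.6,.05,.05); lids(f,.09)
E
```

```text
units [2.19 0.08 2.9 ] turn None pos [ 0.5925 -0.0153  0.137 ] rot [-3.141 -0.     1.492] F [ 0.3  -0.58 -0.25] w -0.0003 t 36.2
lid px 42 50 r 60.9 world [0.4901 0.086  0.09  ] diam 0.0573 fill 0.37
lid px 280 8 r 58.0 world [0.603  0.0949 0.09  ] diam 0.053 fill 0.55
lid px 550 366 r 31.9 world [ 0.7505 -0.1129  0.09  ] diam 0.0387 fill 0.46
```

View pics/c13.png

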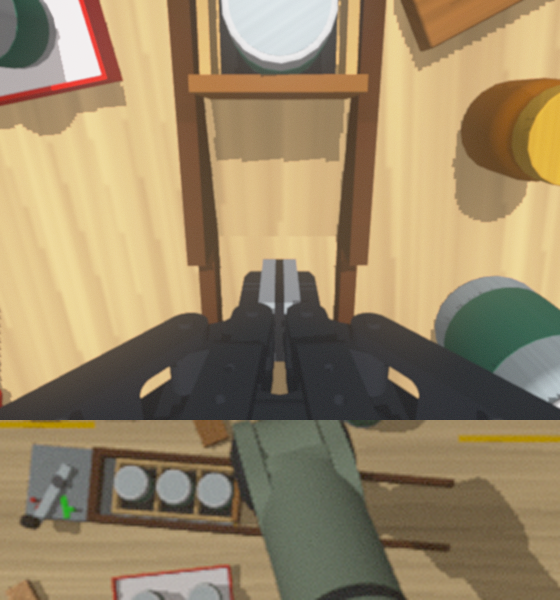

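The wrist picture shows the board's rear top edge at v≈98, so the crate's rear is still resting on the lip at about x = 107. It needs roughly 10 mm more.

Call:
jog_arm([
  [0.5,0,0.7,0,0],
  [0.5,0,1,0,0],
  [0.5,0,1,0,0],
  [0.2,0,0,0,0],
  [0.2,0,0,0,0],
  [0.15,0,0,0,0],
  [0.1,0,0,0,0],
  [0.1,0,0,0,0],
  [0.1,0,0,0,0],
  [0.1,0,0,0,0],
  [0,0,0,0,0],
])

```text
clock: 37.3
position: [0.599, 0.0584, 0.0572]
tool_rot: [3.141, -0.001, 1.492]
force: [-0.4, -2.3, 2.7]
grip_width: 0.0
finger_force: 1.4
```

Call:
jog_arm([
  [0.07,0,0,0,0],
  [0.07,0,0,0,0],
  [0,0,0,0,0],
  [0,0,0,0,0],
])

```text
clock: 37.7
position: [0.5993, 0.0619, 0.057]
tool_rot: [3.141, 0.0, 1.492]
force: [0.8, -5.2, 2.4]
grip_width: -0.0
finger_force: 2.3
```

Call:
jog_arm([
  [0.07,0,0,0,0],
  [0.07,0,0,0,0],
  [0,0,0,0,0],
  [0,0,0,0,0],
])

```text
clock: 38.1
position: [0.5996, 0.0662, 0.0569]
tool_rot: [3.141, 0.0, 1.492]
force: [0.0, -5.0, 3.1]
grip_width: -0.0001
finger_force: 2.3
```

Call:
jog_arm([
  [0.07,0,0,0,0],
  [0.07,0,0,0,0],
  [0,0,0,0,0],
  [0,0,0,0,0],
])

```text
clock: 38.5
position: [0.5998, 0.0698, 0.0568]
tool_rot: [3.141, 0.001, 1.492]
force: [-0.7, -8.5, 4.9]
grip_width: -0.0001
finger_force: 3.9
```

```bash
python3 - <<'E'
from h import *
go(.6,.05,.05)
f=grab('wrist'); np.save('w14.npy',f,allow_pickle=True); lids(f,.089)
t=grab('top'); hsv=cv2.cvtColor(t['pixels'],cv2.COLOR_RGB2HSV); print(len(t)); lids(t,.089)
E
```

```text
units [-0.66  0.06  0.23] turn None pos [0.5998 0.0698 0.0568] rot [3.141e+00 1.000e-03 1.492e+00] F [-0.69 -8.51  4.94] w -0.0001 t 38.5
lid px 282 2 r 79.0 world [0.609  0.1658 0.089 ] diam 0.0417 fill 0.29
lid px 280 176 r 85.0 world [0.6047 0.1195 0.089 ] diam 0.0509 fill 0.97
lid px 13 189 r 59.5 world [0.524  0.1217 0.089 ] diam 0.0361 fill 0.27
7
```

Call:
jog_arm([
  [-0.2,0,0,0,0],
  [-0.8,0,0,0,0],
  [-1,0,-0.8,0,0],
  [-0.9,0,-1,0,0],
  [0,0,-0.9,0,0],
  [0,0,0,0,0],
  [0,0,0,0,0],
])

```text
clock: 39.3
position: [0.5929, -0.0158, 0.1379]
tool_rot: [3.141, -0.001, 1.492]
force: [0.1, -0.4, -0.1]
grip_width: -0.0003
finger_force: 0.0
```

```bash
python3 - <<'E'
from h import *
f=grab('wrist','w15'); np.save('w15.npy',f,allow_pickle=True); go(.6,.05,.05)
p=f['pixels'][:,270:290].mean(1).astype(int); print([(v,*p[v]) for v in range(30,260,5)])
w=np.load('w13.npy',allow_pickle=True).item(); 
print(w['o']['position'],f['o']['position'],onz(w,280,98,.09),onz(w,280,75,.09),[tuple(x) for x in w['pixels'][60:240:6,280]])
E
```

```text
units [2.2  0.08 2.91] turn None pos [ 0.5926 -0.0157  0.1372] rot [-3.141 -0.     1.493] F [-0.27  1.16 -1.13] w -0.0003 t 39.35
[(30, np.int64(108), np.int64(87), np.int64(65)), (35, np.int64(161), np.int64(113), np.int64(71)), (40, np.int64(174), np.int64(120), np.int64(72)), (45, np.int64(174), np.int64(120), np.int64(71)), (50, np.int64(97), np.int64(72), np.int64(52)), (55, np.int64(95), np.int64(71), np.int64(50)), (60, np.int64(112), np.int64(110), np.int64(105)), (65, np.int64(110), np.int64(110), np.int64(108)), (70, np.int64(111), np.int64(111), np.int64(108)), (75, np.int64(111), np.int64(110), np.int64(107)), (80, np.int64(118), np.int64(112), np.int64(101)), (85, np.int64(163), np.int64(126), np.int64(10)), (90, np.int64(162), np.int64(128), np.int64(48)), (95, np.int64(156), np.int64(132), np.int64(95)), (100, np.int64(157), np.int64(132), np.int64(96)), (105, np.int64(157), np.int64(133), np.int64(96)), (110, np.int64(190), np.int64(160), np.int64(115)), (115, np.int64(215), np.int64(183), np.int64(131)), (120, np.int64(216), np.int64(184), np.int64(131)), (125, np.in
[... 2231 characters left out ...]
p.uint8(160), np.uint8(135), np.uint8(98)), (np.uint8(160), np.uint8(136), np.uint8(98)), (np.uint8(217), np.uint8(186), np.uint8(133)), (np.uint8(218), np.uint8(185), np.uint8(133)), (np.uint8(218), np.uint8(186), np.uint8(135)), (np.uint8(218), np.uint8(185), np.uint8(132)), (np.uint8(218), np.uint8(187), np.uint8(134)), (np.uint8(220), np.uint8(188), np.uint8(136)), (np.uint8(219), np.uint8(184), np.uint8(134)), (np.uint8(219), np.uint8(186), np.uint8(135)), (np.uint8(220), np.uint8(189), np.uint8(136)), (np.uint8(218), np.uint8(187), np.uint8(135)), (np.uint8(226), np.uint8(197), np.uint8(142)), (np.uint8(228), np.uint8(200), np.uint8(142)), (np.uint8(230), np.uint8(202), np.uint8(147))]
```

The deck shows grey between the board (v≈50) and the yellow lip (v≈83 to 92), so the crate has dropped in behind the lip. Next is the lever.

Call:
jog_arm([
  [0.5,0,-0.77,0,0.5],
  [1,-0.2,0,0,0.7],
  [1,-0.2,0,0,0.8],
  [1,-0.2,0,0,1],
  [1,-0.2,0,0,1],
  [1,-0.2,0,0,1],
  [1,-0.2,0,0,1],
  [1,-0.2,0,0,1],
  [1,-0.2,0,0,1],
  [1,-0.2,0,0,1],
  [1,-0.2,0,0,1],
  [1,-0.2,0,0,1],
])

```text
clock: 40.55
position: [0.5531, 0.3345, 0.1594]
tool_rot: [-3.14, 0.001, 1.493]
force: [0.3, 0.3, -0.9]
grip_width: 0.0854
finger_force: 0.0
```

Call:
jog_arm([
  [0.75,-0.09,0,0,1],
  [0.75,-0.09,0,0,1],
  [0,0,0,0,1],
  [0,0,0,0,1],
])

```text
clock: 40.95
position: [0.5515, 0.3785, 0.1594]
tool_rot: [-3.14, 0.001, 1.494]
force: [0.2, -0.1, 0.4]
grip_width: 0.0852
finger_force: 0.0
```

```bash
python3 - <<'E'
from h import *
go(.5523,.379,.06,1.49)
f=grab('wrist','w16'); np.save('w16.npy',f,allow_pickle=True)
print(proj(f,(.5523,.379,.089)))
E
```

```text
units [0.02 0.03 3.31] turn 0.04 pos [0.5515 0.3785 0.1594] rot [-3.140e+00  1.000e-03  1.494e+00] F [ 0.18 -0.07  0.38] w 0.0852 t 40.95
(np.float64(279.2727678693232), np.float64(222.77564685976319))
```

View pics/w16.png

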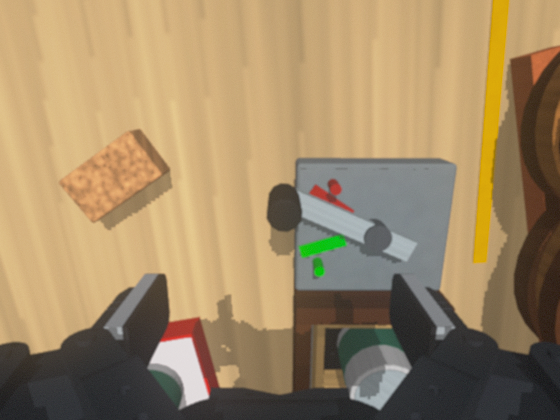

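The last picture shows the knob's top at about (285,212) and the pivot hub at (377,236). The green mark is at (322,246) and its post at (319,268).

```bash
python3 - <<'E'
from h import *
f=np.load('w16.npy',allow_pickle=True).item()
d=f['pixels'].max(2)<60; m=np.zeros_like(d,np.uint8); m[170:245,255:315]=d[170:245,255:315]
ys,xs=np.nonzero(m); print(xs.min(),xs.max(),ys.min(),ys.max())
r=(xs.max()-xs.min()+1)/2; kt=onz(f,(xs.min()+xs.max())/2,ys.max()-r,.089); print('knob',kt,'diam',np.linalg.norm(onz(f,xs.max(),212,.089)-onz(f,xs.min(),212,.089)))
pv=[onz(f,377,236,z) for z in(.045,.055)]; print('pivot',pv,[np.linalg.norm((kt-p)[:2]) for p in pv])
print('green',onz(f,302,252,.03),onz(f,344,240,.03),'post',onz(f,319,266,.05))
go(kt[0],kt[1],.06)
t=np.load('top13.npy',allow_pickle=True).item(); print('top pred px knob',proj(t,kt))
E
```

```text
Traceback (most recent call last):
ValueError: zero-size array to reduction operation minimum which has no identity
```

```bash
python3 - <<'E'
from h import *
f=np.load('w16.npy',allow_pickle=True).item()
d=f['pixels'].max(2)<85; m=np.zeros(d.shape,np.uint8); m[170:245,255:315]=d[170:245,255:315]
print(f['pixels'][206,280])
n,l,st,_=cv2.connectedComponentsWithStats(m); i=1+st[1:,4].argmax(); x0,y0,w,h=st[i,:4]; print(st[i])
r=w/2; kt=onz(f,x0+r,y0+h-r,.089); print('knob',kt,'diam',np.linalg.norm(onz(f,x0+w,212,.089)-onz(f,x0,212,.089)))
pv=[onz(f,377,236,z) for z in(.045,.055)]; print('pivot',pv,[np.linalg.norm((kt-p)[:2]) for p in pv])
print('green',onz(f,302,252,.03),onz(f,344,240,.03),'post',onz(f,319,266,.05))
go(kt[0],kt[1],.06)
t=np.load('top13.npy',allow_pickle=True).item(); print('top pred px knob',proj(t,kt))
E
```

```text
[76 68 58]
[ 268  185   34   46 1248]
knob [0.55610889 0.38422384 0.089     ] diam 0.02015760007260083
pivot [array([0.62130833, 0.34873848, 0.045     ]), array([0.6188569 , 0.35269717, 0.055     ])] [np.float64(0.07423056505419649), np.float64(0.07022280972900949)]
green [0.56655616 0.33383998 0.03      ] [0.59954014 0.34141108 0.03      ] post [0.57770593 0.33042429 0.05      ]
units [0.23 0.13 3.32] turn None pos [0.5519 0.3777 0.1597] rot [-3.141e+00  1.000e-03  1.492e+00] F [1.17 0.02 0.23] w 0.0857 t 41.0
top pred px knob (np.float64(151.97473224699502), np.float64(203.9736705310003))
```

Call:
jog_arm([
  [0.15,0.12,0,0,0.6],
  [0,0,0.8,0,0.6],
  [0,0,0.9,0,0.6],
  [0,0,0.9,0,0.6],
  [0,0,0.7,0,0.6],
  [0,0,0,0,0.1],
  [0,0,0,0,0.1],
  [0,0,0,0,0.1],
  [0,0,0,0,0.1],
  [0,0,0,0,0.1],
  [0,0,0,0,0.1],
], newtons=20)

```text
clock: 42.1
position: [0.5552, 0.383, 0.0624]
tool_rot: [-3.14, -0.0, 1.493]
force: [-6.1, 2.4, -10.5]
grip_width: 0.021
finger_force: 23.9
```

Call:
jog_arm([
  [-0.23,-0.1,0,0,0.1],
  [-0.23,-0.07,0,0,0.1],
  [-0.23,-0.04,0,0,0.1],
  [-0.23,-0.02,0,0,0.1],
  [-0.23,0.01,0,0,0.1],
  [-0.23,0.03,0,0,0.1],
  [-0.23,0.05,0,0,0.1],
  [0,0,0,0,0.1],
])

```text
clock: 42.9
position: [0.5456, 0.3339, 0.0622]
tool_rot: [-3.137, 0.002, 1.493]
force: [-18.7, -1.6, -1.6]
grip_width: 0.0212
finger_force: 25.1
```

Call:
jog_arm([
  [-0.1,-0.1,0,0,0.1],
  [-0.1,0.03,0,0,0.1],
  [-0.1,0.04,0,0,0.1],
  [0,0,0,0,0.1],
])

```text
clock: 43.3
position: [0.5465, 0.3252, 0.0625]
tool_rot: [-3.141, 0.0, 1.492]
force: [-4.9, -0.3, -3.6]
grip_width: 0.0211
finger_force: 24.3
```

Call:
jog_arm([
  [-0.1,0.03,0,0,0.1],
  [-0.1,0.03,0,0,0.1],
  [0,0,0,0,0.1],
])

```text
clock: 43.6
position: [0.547, 0.3223, 0.0626]
tool_rot: [-3.141, -0.004, 1.494]
force: [-6.0, 15.8, -10.3]
grip_width: 0.0211
finger_force: 23.6
```

Call:
jog_arm([
  [-0.1,0.03,0,0,0.1],
  [-0.1,0.03,0,0,0.1],
  [0,0,0,0,0.1],
])

```text
clock: 43.9
position: [0.5467, 0.3144, 0.0624]
tool_rot: [-3.138, 0.0, 1.494]
force: [-20.0, -7.2, 7.5]
grip_width: 0.0157
finger_force: 18.8
```

Call:
jog_arm([
  [0,0,0,0,0.5],
  [0,0,0,0,0.5],
  [0,0,0,0,0.5],
  [0,0,-1,0,0.5],
  [0,0,-1,0,0.5],
  [0,0,-1,0,0.3],
  [0,0,0,0,0],
  [0,0,0,0,0],
  [0,0,0,0,0],
])

```text
clock: 44.8
position: [0.5492, 0.3131, 0.1512]
tool_rot: [-3.141, 0.001, 1.492]
force: [-0.6, 0.0, 0.8]
grip_width: -0.0
finger_force: 0.0
```

```bash
cat >> h.py <<'E'
def knob(f,box):
    d=f['pixels'].max(2)<85; x0,y0,x1,y1=box; m=np.zeros(d.shape,np.uint8); m[y0:y1,x0:x1]=d[y0:y1,x0:x1]
    n,l,st,_=cv2.connectedComponentsWithStats(m)
    for i in range(1,n):
        if st[i,4]>400:
            x0,y0,w,h=st[i,:4]; print(st[i],'knob',onz(f,x0+w/2,y0+h-w/2,.089).round(4))
E
python3 - <<'E'
from h import *
f=grab('wrist','w17'); knob(f,(200,100,360,260)); np.save('w17.npy',f,allow_pickle=True)
go(.5467,.33,.06)
E
```

```text
[266 169  26  45 753] knob [0.5512 0.3293 0.089 ]
units [ 0.56 -0.12  3.03] turn None pos [0.5491 0.3131 0.151 ] rot [-3.141e+00  1.000e-03  1.492e+00] F [-0.05  0.06 -0.8 ] w 0.0003 t 44.85
```

Call:
jog_arm([
  [0.8,-0.05,0,0,0],
  [0.87,-0.05,0,0,0],
  [0,0,0.8,0,0],
  [0,0,0.9,0,0],
  [0,0,0.9,0,0],
  [0,0,0.4,0,0],
  [0,0,0,0,0],
  [-0.1,0,0,0,0],
  [-0.1,0,0,0,0],
  [-0.08,0,0,0,0],
  [0,0,0,0,0],
])

```text
clock: 45.95
position: [0.5501, 0.3548, 0.0626]
tool_rot: [3.141, -0.0, 1.492]
force: [0.6, -0.5, 0.6]
grip_width: -0.0002
finger_force: 0.0
```

Call:
jog_arm([
  [-0.07,0,0,0,0],
  [0,0,0,0,0],
  [0,0,0,0,0],
])

```text
clock: 46.25
position: [0.5495, 0.3534, 0.062]
tool_rot: [3.141, -0.0, 1.492]
force: [-0.2, 1.4, 1.0]
grip_width: 0.0002
finger_force: 0.7
```

Call:
jog_arm([
  [-0.1,0.01,0,0,0],
  [0,0,0,0,0],
  [0,0,0,0,0],
])

```text
clock: 46.55
position: [0.5495, 0.3531, 0.0622]
tool_rot: [3.141, -0.005, 1.494]
force: [3.3, 14.1, -4.3]
grip_width: -0.0001
finger_force: 7.5
```

Call:
jog_arm([
  [-0.07,0.01,0,0,0],
  [0,0,0,0,0],
  [0,0,0,0,0],
])

```text
clock: 46.85
position: [0.5495, 0.353, 0.0623]
tool_rot: [3.14, -0.008, 1.495]
force: [4.3, 24.5, -9.3]
grip_width: -0.0003
finger_force: 12.2
```

Call:
jog_arm([
  [0.2,0,0,0,0],
  [0.3,0,0,0,0],
  [0,0,-1,0,0],
  [0,0,-1,0,0],
  [0,0,-1,0,0],
  [-1,-0.6,-1,0,0],
  [-1,-0.6,-1,0,0],
  [-1,-0.6,0,0,0],
  [-1,-0.6,0,0,0],
  [-1,-0.6,0,0,0],
  [0,0,0,0,0],
  [0,0,0,0,0],
])

```text
clock: 48.05
position: [0.4495, 0.2203, 0.2123]
tool_rot: [3.141, 0.0, 1.491]
force: [-0.5, 1.0, 0.5]
grip_width: 0.0001
finger_force: 0.0
```

```bash
python3 - <<'E'
from h import *
f=grab('wrist','w18'); go(.5,.2,.2); lids(f,.085)
s=grab('scene','scene18'); t=grab('top','top18')
o=bot.observe(); print(o['force'])
t0=np.load('top13.npy',allow_pickle=True).item()
hsv=cv2.cvtColor(f['pixels'],cv2.COLOR_RGB2HSV); g=((hsv[...,0]>50)&(hsv[...,0]<70)&(hsv[...,1]>200)).sum(); print('green px',g)
d=f['pixels'].max(2)<85
knob(f,(150,0,420,200))
E
```

```text
units [-0.56  1.72  0.4 ] turn None pos [0.4497 0.2209 0.2121] rot [ 3.141 -0.     1.492] F [0.06 0.39 0.14] w -0.0002 t 48.1
lid px 448 9 r 35.7 world [0.5689 0.3385 0.085 ] diam 0.0461 fill 0.37
lid px 482 36 r 83.0 world [0.5927 0.3203 0.085 ] diam 0.1093 fill 0.25
lid px 509 143 r 40.4 world [0.6165 0.2484 0.085 ] diam 0.0574 fill 0.86
lid px 258 221 r 89.7 world [0.433  0.2045 0.085 ] diam 0.1357 fill 0.51
lid px 490 229 r 37.5 world [0.6089 0.1839 0.085 ] diam 0.057 fill 0.86
lid px 477 301 r 36.0 world [0.6031 0.1231 0.085 ] diam 0.0581 fill 0.83
[-0.04158862  0.54716272  0.4464331 ]
green px 80
[ 385    0   35   74 1277] knob [0.5391 0.3118 0.089 ]
[ 386   74   28  126 2117] knob [0.5386 0.2243 0.089 ]
```

```bash
python3 -c "
from workcell import bot
print(bot.job_done())"
```

```text
the job is handed in; nothing more can be done
None
```

I handed the job in at about 48 s: the three full tins stand upright in the crate and the two empty ones in the red tray, the crate is seated behind the yellow lip, and the lock lever is hard against its green stop.

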